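# Lay out the caster parts around fork and grease tin

### The arm

A 6-joint arm with a two-finger parallel gripper is mounted at the origin on the work surface. World frame = base frame: x ahead of the robot, y to its left, z up, the work surface at z = 0. Lengths are in mm, angles in rad, forces in N, time in s.
With the tool pointing down it reaches from about 400 to 925 mm from the base axis. Payload 12.5 kg.
Tool frame: the origin (TCP) lies at the centre of the arm's flange, where the gripper is bolted on; the fingertips stand 190 mm ahead of it and the grasp point (between the pads) lies 171 mm ahead of it; z points along the fingers, y is the line along which they close (so a half turn about z gives the same grasp; the last joint's range is limited). The gripper opens to 95 mm and grips with 3 to 60 N. Pads are 20 mm wide; open, the fingers measure 119 mm over their backs; the gripper's body (75 mm by 180 mm) begins 59 mm behind the grasp point.
Start: joints at [-1.347, 0.491, 1.559, -0, 1.092, -0.106], TCP at [202.428, -591.31, 404.761] pointing down, gripper open.
Joint ranges: [-3.1, 3.1], [-0.84, 2.19], [0.05, 2.79], [-1.13, 4.28], [0.06, 2.93], [-2.69, 2.69]. Speed limits (rad/s): [2.22, 2.22, 2.79, 3.14, 3.14, 3.14].

### API

Orientations are given as [roll, pitch, yaw] about the fixed x, y, z axes, in that order (R = Rz(yaw) Ry(pitch) Rx(roll)).
In Python, from cell import env, read_camera, search_frame, cut_out gives the robot as it stands. The module is installed in compiled form; this text tells all that it offers.
- The arm moves only by the tool move_arm, never from a script. Its argument "commands" is a list of rows, each a list of 3 entries, a list of its own where there are three numbers: the shift along the world's x, y, z normalised to -1 to 1, where 1 is 0.03 m, then the turn about the world's z normalised to -1 to 1, where 1 is 0.08 rad, then the opening, from -1 (shut) to 1 (fully open), so that 0 is half open. A call has 1 to 20 rows; each row shifts and turns the commanded pose from where the row before left it; what a row does not reach is not made up. A row lasts 1/12 s, in which the tool goes at most 41.7 mm and 7.16 degrees, less where a joint would pass 70% of its speed; a pose out of reach is approached as far as the arm can. A call with a number of a shift or a turn outside -1 to 1 is refused whole. A call with a gripper value outside its range is refused whole. The fingers move at their own pace and stop on an object; the grip force is fixed at half the most. Time passes only in rows, so rows that do not move let the fingers close. It gives the time, the measured TCP pose, the force, the opening and the grip force at its end, in the units of the state.
- env.state(): the state, without advancing time (a new reading comes with each control period).
- read_camera(name): name is "side" or "top"; returns a dict with "image" (420x560x3 uint8, red, green, blue), "fx", "fy", "cx", "cy" (pixels), "D" ([k1, k2, p1, p2, k3] as OpenCV has them; the pictures are not rectified), "rvec" (rotation vector, rad) and "tvec" (3), from world to camera coordinates, as OpenCV has them. Camera axes: x right, y down, z forward; pixel columns grow to the right and rows downward; lengths in mm; the calibration is good to about 2 mm. A picture is of the moment at which its call begins. There is no depth.
- env.job_done(): hands the job in; it is judged then, once.
Trained networks look in a picture, given as the dict that the camera call returned (one of the last four; its "shot" number tells which), for a name from the list of things; names that differ only in an ending like _2 or _b are one class to them, and where a whole thing is asked for, a point or a joint stands for the part that bears it (a point fixed in the world has none). Each returns a list of dicts, best first, with "confidence" (0 to 1); they miss things now and then, are a little off and sometimes report something else, mostly with a low value. They report only what shows in the picture. A call takes as long as a camera call.
- search_frame(thing, picture): "at" ([column, row] in pixels, amid what is visible of it).
- cut_out(thing, picture): "region" (420x560 bool, what is visible of it) and "at" ([column, row] in pixels, amid what is visible of it).
The state is a dict: "t": time; "joints": joint angles; "qvel": joint speeds; "tau": joint torques, N m; "eef_pos": TCP position; "tcp_rot": TCP orientation; "ft_force": force on the tool from outside, world axes, zero at the start; "moment": the same for the moment, N m; "opening": opening from 0.0 (shut) to 1.0 (fully open); "grip_force": force on a finger pad.
Only numpy, scipy, OpenCV 4.12 (cv2) and the standard library are available. Lean on these libraries where they do the work, as an engineer would, in place of code of your own. Each camera call takes 0.05 s, during which the arm holds its last target. There are 200 camera calls.

### The job

Lay the caster parts out on the grey mat for reassembly, taking the yellow-striped edge of the mat as its front: first lay the wheel flat half-way between the blue fork and the red grease tin, and then set the good bearing (the one with the blue seal) flat and centred on top of the wheel. Stand the brass sleeve upright straight in front of the fork and lay the nut flat straight in front of the tin, each with its centre 8 cm from theirs. Leave the fork, the tin and the rusty worn bearing where they are.

Things in the scene. Friction and masses are not known exactly. Their poses are not given: they have to be found in the camera images.
- mat: Grey flat mat fixed on the bench, 200 mm (its x) by 300 mm (its y), 3 mm thick, with a yellow stripe 18 mm wide along its whole front edge. Origin at the centre of its underside; its top is 3 mm above the bench. Its x axis points from the striped front edge to the back edge, its y axis along the stripe (to the left, seen from the front), z up. Its front always faces roughly towards the robot, turned by up to 0.35 rad. 'In front of' a thing means along the mat's -x.
- fork: Loose blue steel caster fork standing upside down on the mat: base plate 50 by 52 mm, 4 mm thick, with two legs rising to 59 mm above the mat. Origin at the centre of the plate's underside, midway between the legs; axes start parallel to the mat's. It stands on the back half of the mat, 40 mm behind the mat's centre and 95 mm to its left or its right. Not to be moved. 0.3 kg.
- tin: Loose round red grease tin, red lid with a small silver disc in its middle, standing on the mat, 62 mm across, 44 mm high. Origin at the centre of its underside. It stands on the back half of the mat, 40 mm behind the mat's centre, on the other side from the fork (190 mm between their centres). Not to be moved. 0.2 kg.
- wheel_mid (a point): Centre of the loose caster wheel, lying flat on the bench: black tyre, orange hub, 60 mm diameter, 28 mm high, flat on both faces. The point is on its axis half-way up; z is its axis, up.
- bearing_mid (a point): Centre of the good ball bearing, loose, lying flat on the bench: bright steel with a BLUE ring seal, 40 mm diameter, 12 mm high. The point is on its axis half-way up; z is its axis, up.
- worn_mid (a point): Centre of the worn ball bearing, loose, lying flat on the bench: same size as the good one (40 mm diameter, 12 mm high) but all RUSTY BROWN. Not to be moved. The point is on its axis half-way up.
- sleeve_mid (a point): Centre of the loose brass axle sleeve, a tube standing upright on the bench: 22 mm outer diameter, 12 mm bore, 40 mm high. The point is on its axis half-way up; z is its axis, up.
- nut_mid (a point): Centre of the loose steel hexagon nut lying flat on the bench: 30 mm across flats (34.6 mm across corners), 18 mm high. The point is on its axis half-way up; z is its axis, up; its x axis is square to one pair of flats (the other pairs lie every 60 degrees).

How it is judged:
By the outcome, as a careful person would: the job done as asked, in the order asked, and still so for the second after the job is handed in, with the robot touching nothing.
It also fails if it takes over 99 s, if anything falls off the work surface, if the arm or the gripper's body presses on something with over 40 N, if the wrist force passes 120 N, or if a joint passes its speed limit or range.

## Working session

There is one attempt and no reset: what is moved stays moved. The work goes in short steps, Python scripts to look and compute and a tool call to move; the robot and the scene stay as the last step left them, time stands still between calls to the robot, and variables do not carry over. Pictures are saved under pics/ and viewed, at most 14 in all, crops included, and the job is handed in when it is done.

Besides the shell and the picture viewer there is one more tool, called after "Call:" by a JSON object that holds its "name" and its "arguments", one argument or row to a line. move_arm: Moves the arm, as the interface text tells. Its arguments: {"type":"object","properties":{"commands":{"type":"array","items":{"type":"array"}}},"required":["commands"]}

```bash
mkdir -p pics; cat > h.py <<'E'
import numpy as np, cv2
from cell import env, read_camera, search_frame, cut_out
def KD(p):
    return np.array([[p["fx"],0,p["cx"]],[0,p["fy"],p["cy"]],[0,0,1.]]), np.array(p["D"],float)
def back(p,px,z):
    K,D=KD(p); u=cv2.undistortPoints(np.array(px,float).reshape(-1,1,2),K,D).reshape(-1,2)
    R,_=cv2.Rodrigues(np.array(p["rvec"],float)); t=np.array(p["tvec"],float).ravel()
    c=-R.T@t; d=np.c_[u,np.ones(len(u))]@R
    return c+d*((z-c[2])/d[:,2])[:,None]
def proj(p,X):
    K,D=KD(p); return cv2.projectPoints(np.array(X,float).reshape(-1,1,3),np.array(p["rvec"],float),np.array(p["tvec"],float),K,D)[0].reshape(-1,2)
def save(p,n): cv2.imwrite(f"pics/{n}.png",p["image"][:,:,::-1])
E
python3 - <<'E'
from h import *
for n in ["top","side"]:
    p=read_camera(n); save(p,n+"0")
    R,_=cv2.Rodrigues(np.array(p["rvec"])); print(n,-R.T@np.array(p["tvec"]).ravel(),p["fx"])
    for o,z in dict(mat=3,fork=30,tin=44,wheel_mid=14,bearing_mid=6,worn_mid=6,sleeve_mid=20,nut_mid=9).items():
        for d in cut_out(o,p)[:3]: print(o,round(d["confidence"],2),np.round(d["at"],1),d["region"].sum(),np.round(back(p,d["at"],z)[0],1))
print(env.state())
E
```

```text
top [390.45353292  10.67478442 943.51624289] 403.3966465871424
mat 0.67 [279.3 196.9] 9450 [570.9 -22.1   3. ]
fork 0.83 [316.8 167.5] 469 [ 638.7 -107.2   30. ]
tin 0.69 [240.4 176.1] 633 [608.3  69.4  44. ]
tin 0.45 [140.8 174. ] 156 [605.4 295.1  44. ]
wheel_mid 0.89 [401.2 176.6] 535 [ 628.2 -313.    14. ]
bearing_mid 0.71 [402.5 269.2] 249 [ 408.4 -314.3    6. ]
bearing_mid 0.64 [401.1 178.5] 586 [ 625.5 -315.4    6. ]
worn_mid 0.69 [135.3 268.1] 300 [394.1 302.3   6. ]
sleeve_mid 0.56 [126.9 217.3] 127 [508.5 326.2  20. ]
nut_mid 0.57 [401.9 176.9] 571 [ 628.8 -316.4    9. ]
nut_mid 0.53 [142.7 170.6] 182 [622.1 302.3   9. ]
side [ 27.46544878 625.31754856 599.60721843] 483.40503146049656
mat 0.92 [257.1 218.6] 6497 [561.5   5.7   3. ]
mat 0.44 [123.5 286.4] 354 [616.5 309.3   3. ]
fork 0.96 [269.2 179. ] 585 [613.2 -99.4  30. ]
tin 0.62 [315.9 150.2] 425 [ 593.8 -257.    44. ]
wheel_mid 0.72 [316.3 151.4] 383 [ 619.9 -299.9   14. ]
bearing_mid 0.64 [161.7 315.5] 324 [508.5 313.6   6. ]
bearing_mid 0.45 [394.2 180.6] 144 [ 402.6 -307.8    6. ]
worn_mid 0.97 [215.8 346.7] 482 [394.7 304.1   6. ]
sleeve_mid 0.89 [159.3 314.8] 328 [501.4 322.4  20. ]
nut_mid 0.8 [123.  287.5] 336 [609.1 314.8   9. ]
{'t': 0.9, 'joints': array([-1.34659484e+00,  4.90893240e-01,  1.55889280e+00,  3.78295081e-06,
        1.09166533e+00, -1.05645282e-01]), 'qvel': array([-1.38636002e-05,  1.69091512e-03,  1.17131102e-03, -1.86223379e-03,
        9.75669044e-04, -6.05364382e-04]), 'tau': array([-1.14774568e-03, -6.12451458e+01, -2.58428317e+01,  6.93370379e-02,
        4.45966946e-02, -3.37702056e-05]), 'eef_pos': array([ 202.43207024, -591.31272017,  404.7676288 ]), 'tcp_rot': array([3.14145180e+00, 1.15605748e-05, 3.29845020e-01]), 'ft_force': array([-0.57956364,  0.74705487,  0.61723683]), 'moment': array([ 0.01587427, -0.01905445, -0.03217989]), 'grip_force': 0.0, 'opening': 0.9985489076477214}
```

View pics/top0.png

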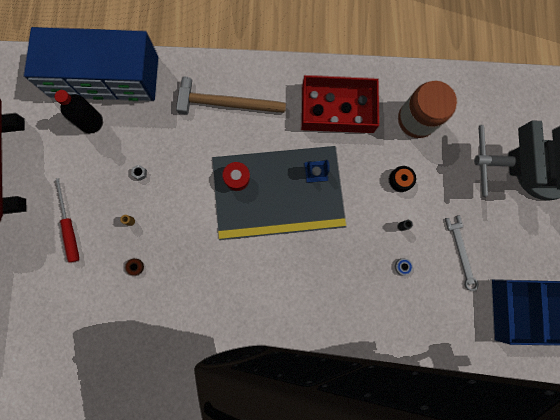

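View pics/side0.png

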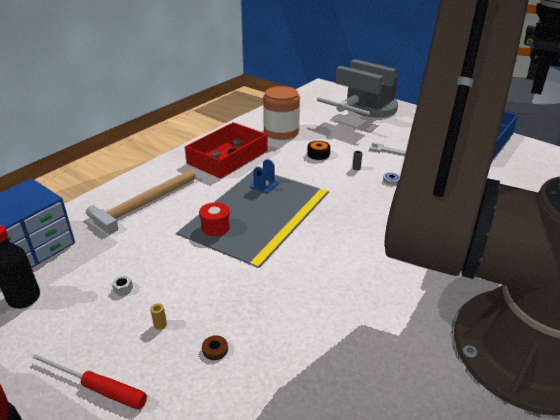

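```bash
cat > m.py <<'E'
from h import *
from scipy.optimize import least_squares
def circ(x,y,z,r,n=48):
    a=np.linspace(0,2*np.pi,n,endpoint=False); return np.c_[x+r*np.cos(a),y+r*np.sin(a),0*a+z]
def ell(p,mask,guess,z,r):
    """world centre of flat disc rim (z,r) whose filled coloured outline is in mask near guess"""
    m=mask.astype(np.uint8); g=proj(p,[[*guess,z]])[0]
    yy,xx=np.mgrid[:420,:560]; m[np.hypot(xx-g[0],yy-g[1])>30]=0
    cs,_=cv2.findContours(m,cv2.RETR_EXTERNAL,cv2.CHAIN_APPROX_NONE)
    pts=np.vstack([c for c in cs if len(c)>5]); h=cv2.convexHull(pts); M=cv2.moments(h)
    return back(p,[M["m10"]/M["m00"],M["m01"]/M["m00"]],z)[0][:2], len(h), M["m00"]
def silc(p,x,y,z0,z1,r):
    h=cv2.convexHull(proj(p,np.r_[circ(x,y,z0,r),circ(x,y,z1,r)]).astype(np.float32)); M=cv2.moments(h)
    return np.array([M["m10"]/M["m00"],M["m01"]/M["m00"]]),M["m00"]
def cyl(p,mask,guess,z0,z1,r):
    m=mask.astype(np.uint8); g=proj(p,[[*guess,(z0+z1)/2]])[0]
    yy,xx=np.mgrid[:420,:560]; m[np.hypot(xx-g[0],yy-g[1])>28]=0
    n,l,s,_=cv2.connectedComponentsWithStats(m); m=(l==1+np.argmax(s[1:,4])).astype(np.uint8) if n>1 else m
    cs,_=cv2.findContours(m,cv2.RETR_EXTERNAL,cv2.CHAIN_APPROX_NONE)
    h=cv2.convexHull(np.vstack(cs)); mm=cv2.fillConvexPoly(np.zeros_like(m),h,1); ys,xs=np.nonzero(mm); c=np.array([xs.mean(),ys.mean()])
    f=least_squares(lambda q:silc(p,q[0],q[1],z0,z1,r)[0]-c,guess,diff_step=1e-3)
    return f.x, mm.sum(), silc(p,*f.x,z0,z1,r)[1]
def hsv(p): return [c.astype(int) for c in cv2.split(cv2.cvtColor(p["image"],cv2.COLOR_RGB2HSV))]
def matfit(p,g,mask):
    """fit mat pose (x,y,yaw) by edge points along normals"""
    K,D=KD(p); gray=cv2.GaussianBlur(p["image"].max(2),(3,3),0).astype(float)
    obs=[]
    def world(q,l): c,s=np.cos(q[2]),np.sin(q[2]); return np.c_[q[0]+c*l[:,0]-s*l[:,1],q[1]+s*l[:,0]+c*l[:,1],0*l[:,0]+3]
    q=np.array(g,float)
    E=[];N=[]
    for t in np.linspace(-.92,.92,40):
        E+=[(100,150*t),(-100,150*t),(100*t,150),(100*t,-150)]; N+=[(1,0),(-1,0),(0,1),(0,-1)]
    E=np.array(E,float);N=np.array(N,float)
    offs=np.arange(-20,20.1,.5)
    for it in range(4):
        S=[proj(p,world(q,E+o*N)) for o in offs]
        P=np.array([cv2.remap(mask.astype(np.float32),s[:,0].astype(np.float32).reshape(1,-1),s[:,1].astype(np.float32).reshape(1,-1),cv2.INTER_LINEAR)[0] for s in S])
        # edge: where mask crosses from 1 to 0
        n_in=P.sum(0)*.5-20.25  # signed offset
        def res(d):
            c,s=np.cos(d[2]),np.sin(d[2]); X=np.c_[d[0]+c*E[:,0]-s*E[:,1],d[1]+s*E[:,0]+c*E[:,1]]
            return ((X-E)*N).sum(1)-n_in
        f=least_squares(res,[0,0,0],loss="soft_l1",f_scale=1.,x_scale=[1,1,.01])
        d=f.x; c,s=np.cos(q[2]),np.sin(q[2]); q=q+[c*d[0]-s*d[1],s*d[0]+c*d[1],d[2]]
    return q,np.median(abs(res(d*0)))
E
cat > a.py <<'E'
from m import *
P={n:read_camera(n) for n in ["top","side"]}
for n,p in P.items():
    H,S,V=hsv(p); R,G,B=[p["image"][:,:,i].astype(int) for i in range(3)]
    yel=(H>20)&(H<35)&(S>150); light=(V>115)
    mask=(~light)|yel|(S>110)
    print(n,"V med mat",np.median(V[185:215,245:300]))
    q,r=matfit(p,[565,-20,-.08],mask); print("mat",np.round(q,3),r)
    c,s=np.cos(q[2]),np.sin(q[2])
    for k,l in dict(fork=(40,-95),tin=(40,95)).items(): print("  exp",k,np.round([q[0]+c*l[0]-s*l[1],q[1]+s*l[0]+c*l[1]],1))
    red=((H<8)|(H>172))&(S>140); print("tin",cyl(p,red,(600,70),3,47,31))
    blue=(H>95)&(H<130)&(S>90); print("fork",cut_out("fork",p)[0]["at"])
    print("wheel hub",ell(p,(H>3)&(H<22)&(S>150)&(V>90),(620,-307),28,20))
    print("bearing seal",ell(p,(H>95)&(H<130)&(S>60),(405,-311),12,15))
    print("worn",cyl(p,(H<20)&(S>70),(394,303),0,12,20))
    print("sleeve",cyl(p,(H>10)&(H<30)&(S>90),(503,323),0,40,11))
    d=[d for d in cut_out("nut_mid",p) if abs(back(p,d["at"],9)[0][1]-308)<40]
    if d: print("nut",d[0]["confidence"],cyl(p,d[0]["region"],(612,308),0,18,16.5))
    d=[d for d in cut_out("wheel_mid",p)]
    if d: print("wheel",d[0]["confidence"],cyl(p,d[0]["region"],(620,-307),0,28,30))
    d=[d for d in cut_out("bearing_mid",p) if abs(back(p,d["at"],9)[0][1]+308)<40 and back(p,d["at"],9)[0][0]<500]
    if d: print("bearing",d[0]["confidence"],cyl(p,d[0]["region"],(405,-311),0,12,20))
t,s=P["top"]["image"],P["side"]["image"]
cv2.imwrite("pics/crops.png",np.vstack([np.hstack([cv2.resize(x[:,:,::-1],(266,280),interpolation=cv2.INTER_CUBIC) for x in r]) for r in [[t[140:210,370:437],t[230:300,370:437],t[140:210,105:172]],[s[115:185,285:352],s[145:215,360:427],s[250:320,90:157]]]]))
E
python3 a.py
```

```text
top V med mat 59.0
mat [ 5.83732e+02 -1.88580e+01  1.33000e-01] 1.09375
  exp fork [ 636.  -107.7]
  exp tin [610.7  80.6]
tin (array([612.52916229,  80.31157938]), np.uint64(635), 668.4279907868477)
fork [317.5, 166.9]
wheel hub (array([ 623.02417905, -314.55085583]), 15, 235.5)
bearing seal (array([ 414.45643021, -316.36719128]), 13, 148.0)
worn (array([397.28148595, 305.24214796]), np.uint64(254), 273.18121892004274)
sleeve (array([502.3648494 , 324.46985593]), np.uint64(126), 132.90295922051882)
nut 0.64 (array([617.96732213, 311.31751553]), np.uint64(189), 192.11863500566687)
wheel 0.74 (array([ 623.27336488, -313.46442743]), np.uint64(581), 590.9599049624521)
bearing 0.76 (array([ 412.8178954 , -316.66684374]), np.uint64(220), 257.94550742255524)
side V med mat 108.0
mat [ 5.79876e+02 -1.43470e+01  1.29000e-01] 1.138916015625
  exp fork [ 631.8 -103.4]
  exp tin [607.3  85. ]
tin (array([609.6454398 ,  81.19845156]), np.uint64(912), 977.7358594854595)
fork [269.3, 177.3]
wheel hub (array([ 656.79755981, -315.89499747]), 13, 334.0)
bearing seal (array([ 412.6554632 , -311.75364187]), 11, 74.0)
worn (array([395.55432542, 306.08543966]), np.uint64(518), 555.3098363738973)
sleeve (array([499.91178772, 325.50170979]), np.uint64(323), 353.1045009922236)
nut 0.78 (array([614.38844621, 312.27579953]), np.uint64(331), 336.11767492385115)
wheel 0.86 (array([ 620.95193598, -309.97719399]), np.uint64(377), 426.27873304556124)
bearing 0.61 (array([ 412.7758478 , -311.89160429]), np.uint64(181), 188.39171137241647)
```

View pics/crops.png

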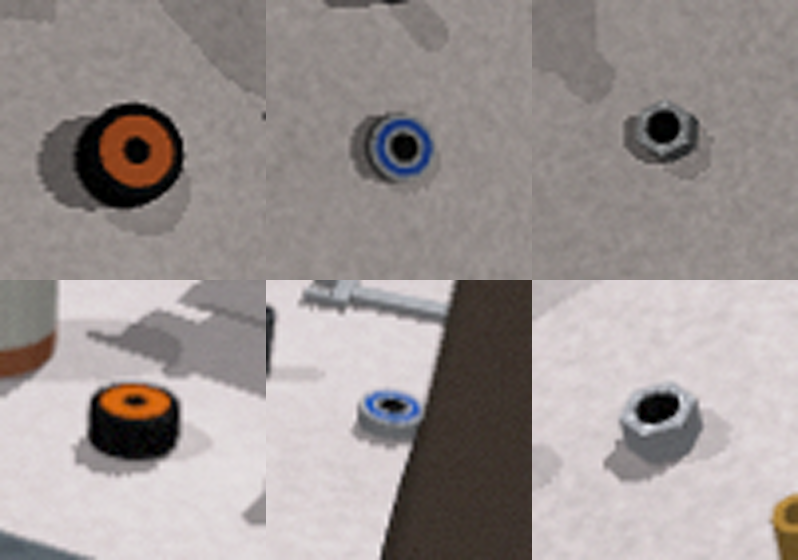

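Crops: wheel (135,150), bearing (402,148), nut (662,128) are all clear in the top row, matching the computed positions.

Call:
{"name": "move_arm", "arguments": {
  "commands": [
    [[0.875, 0.58, -0.15], -0.25, 1],
    [[0.875, 0.58, -0.15], -0.25, 1],
    [[0.875, 0.58, -0.15], -0.25, 1],
    [[0.875, 0.58, -0.15], -0.25, 1],
    [[0.875, 0.58, -0.15], -0.25, 1],
    [[0.875, 0.58, -0.15], -0.25, 1],
    [[0.875, 0.58, -0.15], -0.25, 1],
    [[0.875, 0.58, -0.15], -0.25, 1],
    [[0.875, 0.58, -0.15], -0.25, 1],
    [[0.875, 0.58, -0.15], -0.25, 1],
    [[0.875, 0.58, -0.15], -0.25, 1],
    [[0.875, 0.58, -0.15], -0.25, 1],
    [[0.875, 0.58, -0.15], -0.25, 1],
    [[0.875, 0.58, -0.15], -0.25, 1],
    [[0.875, 0.58, -0.15], -0.25, 1],
    [[0.875, 0.58, -0.15], -0.25, 1],
    [[0, 0, 0], 0, 1],
    [[0, 0, 0], 0, 1]
  ]
}}

```text
t: 2.9
eef_pos: [623.4, -311.7, 332.0]
tcp_rot: [-3.141, 0.001, 0.012]
ft_force: [-0.6, -0.5, -0.5]
opening: 0.995
grip_force: 0.0
```

Call:
{"name": "move_arm", "arguments": {
  "commands": [
    [[-0.04, 0, -1], 0, 1],
    [[0, 0, -1], 0, 1],
    [[0, 0, -1], 0, 1],
    [[0, 0, -1], 0, 1],
    [[0, 0, -0.37], 0, 1],
    [[0, 0, -0.2], 0, 1],
    [[0, 0, 0], 0, 1],
    [[0, 0, 0], 0, -1],
    [[0, 0, 0], 0, -1],
    [[0, 0, 0], 0, -1],
    [[0, 0, 0], 0, -1],
    [[0, 0, 0], 0, -1],
    [[0, 0, 0], 0, -1],
    [[0, 0, 0], 0, -1]
  ]
}}

```text
t: 4.07
eef_pos: [621.3, -313.0, 196.2]
tcp_rot: [3.141, -0.001, 0.01]
ft_force: [-1.2, 0.1, 4.8]
opening: 0.627
grip_force: 30.0
```

Call:
{"name": "move_arm", "arguments": {
  "commands": [
    [[0, 0, 0.5], 0, -1],
    [[0, 0, 1], 0, -1],
    [[0, 0, 1], 0.37, -1],
    [[0, 0, 1], 0.75, -1]
  ]
}}

```text
t: 4.4
eef_pos: [621.1, -312.8, 301.4]
tcp_rot: [-3.141, 0.001, 0.1]
ft_force: [0.3, -0.9, -0.9]
opening: 0.625
grip_force: 30.0
```

Call:
{"name": "move_arm", "arguments": {
  "commands": [
    [[0, 0.5, 0], 1, -1],
    [[0, 0.5, 0], 1, -1],
    [[0, 0.5, 0], 1, -1],
    [[0, 0.5, 0], 1, -1],
    [[0, 0.5, 0], 1, -1],
    [[0, 0.5, 0], 1, -1],
    [[0, 0.5, 0], 1, -1],
    [[0, 0.5, 0], 1, -1],
    [[0, 0.5, 0], 1, -1],
    [[0, 0.5, 0], 1, -1],
    [[0, 0.5, 0], 1, -1],
    [[0, 0.5, 0], 1, -1],
    [[0, 0.5, 0], 1, -1],
    [[0, 0.5, 0], 1, -1],
    [[0, 0.5, 0], 1, -1],
    [[0, 0.5, 0], 1, -1],
    [[0, 0.5, 0], 1, -1],
    [[0, 0.5, 0], 1, -1],
    [[0, 0.5, 0], 1, -1],
    [[0, 0.5, 0], 1, -1]
  ]
}}

```text
t: 6.07
eef_pos: [621.1, -12.1, 300.5]
tcp_rot: [-3.141, -0.0, 1.703]
ft_force: [0.0, -1.0, -0.1]
opening: 0.626
grip_force: 30.0
```

Call:
{"name": "move_arm", "arguments": {
  "commands": [
    [[0, 0, 0], 0, -1],
    [[0, 0, 0], 0, -1]
  ]
}}

```text
t: 6.23
eef_pos: [621.2, -12.4, 300.5]
tcp_rot: [-3.141, 0.0, 1.699]
ft_force: [0.4, 0.2, -1.3]
opening: 0.626
grip_force: 30.0
```

Call:
{"name": "move_arm", "arguments": {
  "commands": [
    [[0.02, 0, -1], 0, -1],
    [[0, 0, -1], 0, -1],
    [[0, 0, -0.9], 0, -1],
    [[0, 0, -0.3], 0, -1],
    [[0, 0, 0], 0, -1],
    [[0, 0, 0], 0, -1]
  ]
}}

```text
t: 6.73
eef_pos: [622.1, -13.5, 205.1]
tcp_rot: [3.142, 0.0, 1.698]
ft_force: [-0.3, -0.3, -0.4]
opening: 0.626
grip_force: 30.0
```

```bash
python3 - <<'E'
from m import *
p=read_camera("side"); im=p["image"][:,:,::-1].copy(); 
d=cut_out("wheel_mid",p); 
for k in d: print(k["confidence"],k["at"],k["region"].sum(),back(p,k["at"],21))
im=cv2.resize(im[120:290,160:360],(800,680)[:2] if 0 else (700,595),interpolation=cv2.INTER_CUBIC)
cv2.imwrite("pics/w1.png",im)
E
```

```text
0.59 [235.5, 197.8] 506 [[630.95145542  -5.10349268  21.        ]]
```

View pics/w1.png

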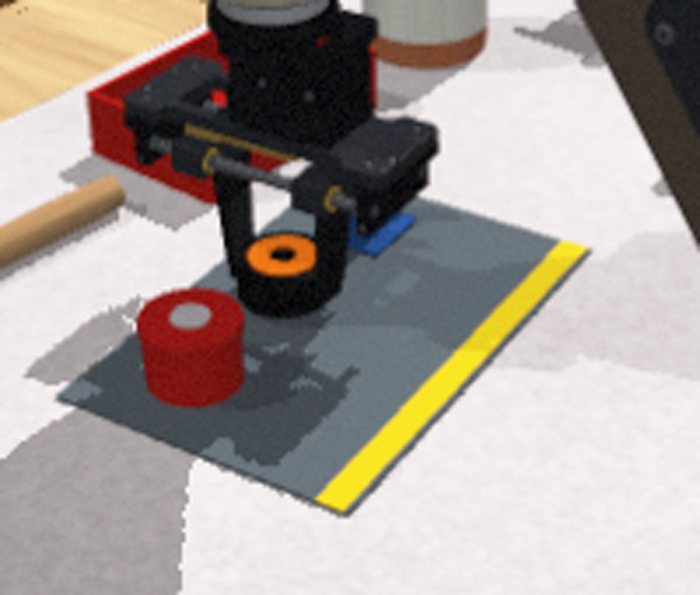

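The wheel (285,275 in the crop) hangs level between the tin (190,350) and the fork, mostly hidden behind the gripper. Lowering and releasing.

Call:
{"name": "move_arm", "arguments": {
  "commands": [
    [[0, 0.04, -0.12], 0, -1],
    [[0, 0, -0.06], 0, -1],
    [[0, 0, 0], 0, -1],
    [[0, 0, 0], 0, 0.6],
    [[0, 0, 0], 0, 1],
    [[0, 0, 0], 0, 1],
    [[0, 0, 0], 0, 1],
    [[0, 0, 0.3], 0, 1],
    [[0, 0, 1], 0, 1],
    [[0, 0, 1], 0, 1],
    [[0, 0, 1], 0, 1],
    [[0, 0, 1], 0, 1]
  ]
}}

```text
t: 7.83
eef_pos: [621.6, -11.7, 330.4]
tcp_rot: [3.141, 0.0, 1.699]
ft_force: [0.0, -0.2, 0.0]
opening: 1.001
grip_force: 0.0
```

Call:
{"name": "move_arm", "arguments": {
  "commands": [
    [[-0.462, -0.673, 0], 0, 1],
    [[-0.462, -0.673, 0], 0, 1],
    [[-0.462, -0.673, 0], 0, 1],
    [[-0.462, -0.673, 0], 0, 1],
    [[-0.462, -0.673, 0], 0, 1],
    [[-0.462, -0.673, 0], 0, 1],
    [[-0.462, -0.673, 0], 0, 1],
    [[-0.462, -0.673, 0], 0, 1],
    [[-0.462, -0.673, 0], 0, 1],
    [[-0.462, -0.673, 0], 0, 1],
    [[-0.462, -0.673, 0], 0, 1],
    [[-0.462, -0.673, 0], 0, 1],
    [[-0.462, -0.673, 0], 0, 1],
    [[-0.462, -0.673, 0], 0, 1],
    [[-0.462, -0.673, 0], 0, 1],
    [[0, 0, 0], 0, 1],
    [[0, 0, 0], 0, 1]
  ]
}}

```text
t: 9.25
eef_pos: [413.4, -315.2, 328.8]
tcp_rot: [3.141, 0.0, 1.697]
ft_force: [0.2, 0.5, 0.4]
opening: 1.002
grip_force: 0.0
```

```bash
cat > b.py <<'E'
from m import *
def mat_of(q,x): c,s=np.cos(q[2]),np.sin(q[2]); d=np.array(x)-q[:2]; return np.round([c*d[0]+s*d[1],-s*d[0]+c*d[1]],1)
ims=[]
for n in ["top","side"]:
    p=read_camera(n); H,S,V=hsv(p); mask=(V<=115)|(S>110)
    q,r=matfit(p,[582,-17,.131],mask); print(n,"mat",np.round(q,3),r)
    red=((H<8)|(H>172))&(S>140); a=cyl(p,red,(610,81),3,47,31); print("tin",a[0],mat_of(q,a[0]))
    a=ell(p,(H>3)&(H<22)&(S>150)&(V>90)&(H>4),(622,-12),31,20); print("hub",a,mat_of(q,a[0]))
    d=cut_out("wheel_mid",p)
    for k in d:
        if abs(back(p,k["at"],17)[0][1]+12)<40: a=cyl(p,k["region"],(622,-12),3,31,30); print("wheel",k["confidence"],a,mat_of(q,a[0]))
    g=proj(p,[[600,-17,20]])[0].astype(int); ims.append(cv2.resize(p["image"][g[1]-65:g[1]+65,g[0]-80:g[0]+80,::-1],(400,325),interpolation=cv2.INTER_CUBIC))
import sys
cv2.imwrite(f"pics/{sys.argv[1]}.png",np.hstack(ims))
E
python3 b.py w2
```

```text
top mat [ 5.83122e+02 -1.85070e+01  1.31000e-01] 0.8125
tin [612.52916159  80.31157876] [42.1 94.1]
hub (array([622.4324206 , -10.12018896]), 15, 254.0) [40.1  3.2]
side mat [ 5.81136e+02 -1.67060e+01  1.21000e-01] 7.291015625
tin [609.69185182  80.98727836] [40.2 93.5]
hub (array([619.12935512,  -7.27668692]), 13, 186.0) [38.9  4.8]
wheel 0.67 (array([620.51158038,  -9.7782644 ]), np.uint64(613), 636.505970862112) [39.9  2.1]
```

View pics/w2.png

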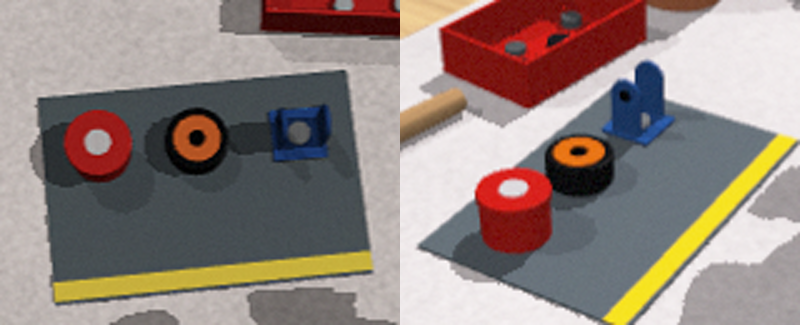

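The crop shows tin (98,143), wheel (197,138) and fork (299,132) in the top view; the wheel seems about 3 mm too close to the tin. I'll cross-check with the disc on the fork plate.

```bash
python3 - <<'E'
from m import *
p=read_camera("top"); H,S,V=hsv(p); g=proj(p,[[600,-17,20]])[0].astype(int); o=g-[80,65]
def cen(px,z,f,r=8):
    c=o+np.array(px)/2.5; yy,xx=np.mgrid[:420,:560]; w=f&(np.hypot(xx-c[0],yy-c[1])<r)
    a=np.array([xx[w].mean(),yy[w].mean()]); b=back(p,a,z)[0][:2]; print(w.sum(),a,b); return b
t=cen((98,143),47,(S<60)&(V>120)); w=cen((197,138),31,V<45,5); f=cen((299,132),7,(S<90)&(V>70),5)
u=(t-f)/np.linalg.norm(t-f); print("dist",np.linalg.norm(t-f),"along from mid",(w-(t+f)/2)@u,"perp",(w-(t+f)/2)@[u[1],-u[0]],"yaw",np.arctan2(-u[0],u[1]))
b=(H>95)&(H<130)&(S>90); 
c=proj(p,[[634,-106,7]])[0]; yy,xx=np.mgrid[:420,:560]; b&=np.hypot(xx-c[0],yy-c[1])<22
ys,xs=np.nonzero(b); print("fork blue bbox",xs.min(),xs.max(),ys.min(),ys.max())
E
```

```text
80 [235.625 174.35 ] [611.25516412  80.16452303]
27 [275.25925926 172.59259259] [622.65447701 -10.23633528]
59 [316.25423729 170.37288136] [ 637.79446727 -108.92884342]
dist 190.9466832490274 along from mid 4.365540483656605 perp -1.2759652659816196 yaw 0.13943945186861528
fork blue bbox 304 329 160 182
```

Call:
{"name": "move_arm", "arguments": {
  "commands": [
    [[0.462, 0.673, 0], 0, 1],
    [[0.462, 0.673, 0], 0, 1],
    [[0.462, 0.673, 0], 0, 1],
    [[0.462, 0.673, 0], 0, 1],
    [[0.462, 0.673, 0], 0, 1],
    [[0.462, 0.673, 0], 0, 1],
    [[0.462, 0.673, 0], 0, 1],
    [[0.462, 0.673, 0], 0, 1],
    [[0.462, 0.673, 0], 0, 1],
    [[0.462, 0.673, 0], 0, 1],
    [[0.462, 0.673, 0], 0, 1],
    [[0.462, 0.673, 0], 0, 1],
    [[0.462, 0.673, 0], 0, 1],
    [[0.462, 0.673, 0], 0, 1],
    [[0.462, 0.673, 0], 0, 1],
    [[0, 0, 0], 0, 1],
    [[0, 0, 0], 0, 1]
  ]
}}

```text
t: 10.92
eef_pos: [622.0, -10.1, 327.9]
tcp_rot: [-3.141, -0.0, 1.702]
ft_force: [-0.4, 0.2, -0.1]
opening: 1.0
grip_force: 0.0
```

Call:
{"name": "move_arm", "arguments": {
  "commands": [
    [[0, 0, -1], 0, 1],
    [[0, 0, -1], 0, 1],
    [[0, 0, -1], 0, 1],
    [[0, 0, -1], 0, 1],
    [[0, 0, -0.3], 0, 1],
    [[0, 0, 0], 0, 1],
    [[0, 0, 0], 0, -1],
    [[0, 0, 0], 0, -1],
    [[0, 0, 0], 0, -1],
    [[0, 0, 0], 0, -1],
    [[0, 0, 0], 0, -1],
    [[0, 0, 0], 0, -1]
  ]
}}

```text
t: 11.92
eef_pos: [621.9, -11.7, 200.0]
tcp_rot: [3.141, 0.0, 1.699]
ft_force: [0.0, -0.1, -0.6]
opening: 0.64
grip_force: 0.0
```

Call:
{"name": "move_arm", "arguments": {
  "commands": [
    [[0, 0, 0], 0, -1],
    [[0, 0, 0], 0, -1],
    [[0, 0, 0], 0, -1],
    [[0, 0, 0.13], 0, -1],
    [[0, 0, 0], 0, -1],
    [[0.05, -0.13, 0], 0, -1],
    [[0, 0, 0], 0, -1],
    [[0, 0, 0], 0, -1],
    [[0, 0, -0.13], 0, -1],
    [[0, 0, 0], 0, -1],
    [[0, 0, 0], 0, -1]
  ]
}}

```text
t: 12.83
eef_pos: [623.5, -15.7, 199.3]
tcp_rot: [3.141, 0.0, 1.699]
ft_force: [0.2, -0.9, 3.3]
opening: 0.626
grip_force: 30.0
```

Call:
{"name": "move_arm", "arguments": {
  "commands": [
    [[0, 0, 0], 0, 0.6],
    [[0, 0, 0], 0, 1],
    [[0, 0, 0], 0, 1],
    [[0, 0, 0], 0, 1],
    [[0, 0, 0.3], 0, 1],
    [[0, 0, 1], 0, 1],
    [[0, 0, 1], 0, 1],
    [[0, 0, 1], 0, 1],
    [[0, 0, 1], 0, 1]
  ]
}}

```text
t: 13.58
eef_pos: [623.1, -15.5, 330.3]
tcp_rot: [3.141, -0.0, 1.699]
ft_force: [-0.2, 0.1, 0.0]
opening: 0.999
grip_force: 0.0
```

Call:
{"name": "move_arm", "arguments": {
  "commands": [
    [[-0.467, -0.665, 0], 0, 1],
    [[-0.467, -0.665, 0], 0, 1],
    [[-0.467, -0.665, 0], 0, 1],
    [[-0.467, -0.665, 0], 0, 1],
    [[-0.467, -0.665, 0], 0, 1],
    [[-0.467, -0.665, 0], 0, 1],
    [[-0.467, -0.665, 0], 0, 1],
    [[-0.467, -0.665, 0], 0, 1],
    [[-0.467, -0.665, 0], 0, 1],
    [[-0.467, -0.665, 0], 0, 1],
    [[-0.467, -0.665, 0], 0, 1],
    [[-0.467, -0.665, 0], 0, 1],
    [[-0.467, -0.665, 0], 0, 1],
    [[-0.467, -0.665, 0], 0, 1],
    [[-0.467, -0.665, 0], 0, 1],
    [[0, 0, 0], 0, 1],
    [[0, 0, 0], 0, 1],
    [[0, 0, 0], 0, 1]
  ]
}}

```text
t: 15.08
eef_pos: [413.3, -314.5, 328.6]
tcp_rot: [3.141, 0.0, 1.699]
ft_force: [-0.9, 0.6, 0.9]
opening: 0.997
grip_force: 0.0
```

```bash
cat > c.py <<'E'
from m import *
def mid(p):
    H,S,V=hsv(p); yy,xx=np.mgrid[:420,:560]
    def cen(X,f,r):
        for _ in range(3):
            c=proj(p,[X])[0]; w=f&(np.hypot(xx-c[0],yy-c[1])<r); X=back(p,[xx[w].mean(),yy[w].mean()],X[2])[0]
        return X[:2]
    t=cen([611.3,80.2,47],(S<60)&(V>120),8); f=cen([637.8,-109,7],(S<90)&(V>70),5)
    return t,f,cen
if __name__=="__main__":
    p=read_camera("top"); t,f,cen=mid(p); H,S,V=hsv(p)
    w=cen([624.5,-14.4,31],V<45,5); h=ell(p,(H>3)&(H<22)&(S>150)&(V>90),(624,-14),31,20)
    u=(t-f)/np.linalg.norm(t-f); n=np.array([u[1],-u[0]])
    print(t,f,w,h)
    for x in (w,h[0]): print("along,perp",(x-(t+f)/2)@u,(x-(t+f)/2)@n)
E
python3 c.py
```

```text
[611.25516412  80.16452303] [ 637.86865659 -109.06317197] [624.21616611 -14.24519778] (array([624.01749156, -14.16865563]), 18, 260.5)
along,perp 0.25028980617302365 -0.31394553687371485
along,perp 0.35375578651731443 -0.5000236616537697
```

Call:
{"name": "move_arm", "arguments": {
  "commands": [
    [[0, -0.02, -1], 0, 1],
    [[0, 0, -1], 0, 1],
    [[0, 0, -1], 0, 1],
    [[0, 0, -1], 0, 1],
    [[0, 0, -0.35], 0, 1],
    [[0, 0, -0.17], 0, 1],
    [[0, 0, 0], 0, -1],
    [[0, 0, 0], 0, -1],
    [[0, 0, 0], 0, -1],
    [[0, 0, 0], 0, -1],
    [[0, 0, 0], 0, -1],
    [[0, 0, 0], 0, -1],
    [[0, 0, 0], 0, -1],
    [[0, 0, 0], 0, -1],
    [[0, 0, 0], 0, -1],
    [[0, 0, 0], 0, -1],
    [[0, 0, 0], 0, -1],
    [[0, 0, 0], 0, -1],
    [[0, 0, 0], 0, -1]
  ]
}}

```text
t: 16.72
eef_pos: [413.2, -315.5, 192.7]
tcp_rot: [3.141, 0.0, 1.699]
ft_force: [0.1, -0.1, 2.9]
opening: 0.412
grip_force: 30.0
```

Call:
{"name": "move_arm", "arguments": {
  "commands": [
    [[0, 0, 0.5], 0, -1],
    [[0, 0, 1], 0, -1],
    [[0, 0, 1], 0, -1],
    [[0, 0, 1], 0, -1],
    [[0, 0, 0], 0, -1]
  ]
}}

```text
t: 17.13
eef_pos: [413.6, -315.8, 302.1]
tcp_rot: [3.137, 0.005, 1.7]
ft_force: [0.3, -0.3, 0.8]
opening: 0.412
grip_force: 30.0
```

Call:
{"name": "move_arm", "arguments": {
  "commands": [
    [[0.467, 0.669, 0], 0, -1],
    [[0.467, 0.669, 0], 0, -1],
    [[0.467, 0.669, 0], 0, -1],
    [[0.467, 0.669, 0], 0, -1],
    [[0.467, 0.669, 0], 0, -1],
    [[0.467, 0.669, 0], 0, -1],
    [[0.467, 0.669, 0], 0, -1],
    [[0.467, 0.669, 0], 0, -1],
    [[0.467, 0.669, 0], 0, -1],
    [[0.467, 0.669, 0], 0, -1],
    [[0.467, 0.669, 0], 0, -1],
    [[0.467, 0.669, 0], 0, -1],
    [[0.467, 0.669, 0], 0, -1],
    [[0.467, 0.669, 0], 0, -1],
    [[0.467, 0.669, 0], 0, -1],
    [[0, 0, 0], 0, -1],
    [[0, 0, 0], 0, -1],
    [[0, 0, 0], 0, -1]
  ]
}}

```text
t: 18.63
eef_pos: [622.9, -14.7, 296.9]
tcp_rot: [-3.14, -0.0, 1.7]
ft_force: [-0.8, -0.4, -0.1]
opening: 0.41
grip_force: 30.0
```

Call:
{"name": "move_arm", "arguments": {
  "commands": [
    [[0.02, 0.01, -1], 0, -1],
    [[0, 0, -1], 0, -1],
    [[0, 0, -0.2], 0, -1],
    [[0, 0, 0], 0, -1],
    [[0, 0, -0.1], 0, -1],
    [[0, 0, -0.08], 0, -1],
    [[0, 0, -0.04], 0, -1],
    [[0, 0, 0], 0, -1]
  ]
}}

```text
t: 19.3
eef_pos: [624.0, -14.2, 225.9]
tcp_rot: [3.14, 0.0, 1.699]
ft_force: [-0.5, -0.8, -0.2]
opening: 0.413
grip_force: 30.0
```

Call:
{"name": "move_arm", "arguments": {
  "commands": [
    [[-0.02, 0, -0.06], 0, -1],
    [[0, 0, 0], 0, -1],
    [[0, 0, 0], 0, -1]
  ]
}}

```text
t: 19.55
eef_pos: [623.4, -14.1, 223.8]
tcp_rot: [3.141, 0.0, 1.699]
ft_force: [-0.4, 0.5, 3.2]
opening: 0.411
grip_force: 30.0
```

Call:
{"name": "move_arm", "arguments": {
  "commands": [
    [[0, 0, 0], 0, 0],
    [[0, 0, 0], 0, 0.6],
    [[0, 0, 0], 0, 1],
    [[0, 0, 0], 0, 1],
    [[0, 0, 0.3], 0, 1],
    [[0, 0, 1], 0, 1],
    [[0, 0, 1], 0, 1],
    [[0, 0, 1], 0, 1],
    [[0, 0, 0.5], 0, 1]
  ]
}}

```text
t: 20.3
eef_pos: [623.5, -14.1, 341.5]
tcp_rot: [3.137, 0.001, 1.699]
ft_force: [-0.2, 0.2, 0.6]
opening: 0.976
grip_force: 0.0
```

Call:
{"name": "move_arm", "arguments": {
  "commands": [
    [[-0.203, 0.565, 0], -0.98, 1],
    [[-0.203, 0.565, 0], -0.98, 1],
    [[-0.203, 0.565, 0], -0.98, 1],
    [[-0.203, 0.565, 0], -0.98, 1],
    [[-0.203, 0.565, 0], -0.98, 1],
    [[-0.203, 0.565, 0], -0.98, 1],
    [[-0.203, 0.565, 0], -0.98, 1],
    [[-0.203, 0.565, 0], -0.98, 1],
    [[-0.203, 0.565, 0], -0.98, 1],
    [[-0.203, 0.565, 0], -0.98, 1],
    [[-0.203, 0.565, 0], -0.98, 1],
    [[-0.203, 0.565, 0], -0.98, 1],
    [[-0.203, 0.565, 0], -0.98, 1],
    [[-0.203, 0.565, 0], -0.98, 1],
    [[-0.203, 0.565, 0], -0.98, 1],
    [[-0.203, 0.565, 0], -0.98, 1],
    [[-0.203, 0.565, 0], -0.98, 1],
    [[-0.203, 0.565, 0], -0.98, 1],
    [[-0.203, 0.565, 0], -0.98, 1],
    [[-0.203, 0.565, 0], -0.98, 1]
  ]
}}

```text
t: 21.97
eef_pos: [501.1, 325.7, 337.9]
tcp_rot: [-3.142, -0.0, 0.128]
ft_force: [0.5, -0.9, 0.3]
opening: 0.999
grip_force: 0.0
```

```bash
cat > d.py <<'E'
from c import *
import sys
p=read_camera("top"); t,f,cen=mid(p); H,S,V=hsv(p); u=(t-f)/np.linalg.norm(t-f); n=np.array([u[1],-u[0]])
b=ell(p,(H>95)&(H<130)&(S>60)&(np.indices(H.shape)[1]<295),(624,-14),43,15); w=cen([624.5,-14.4,43],V<45,4)
# wheel: orange outer extents at z31
h=ell(p,(H>3)&(H<22)&(S>150)&(V>90),(624,-14),31,20)
print(t,f,b,w,h)
for x in (b[0],w,h[0]): print("along,perp",(x-(t+f)/2)@u,(x-(t+f)/2)@n)
g=proj(p,[[600,-17,20]])[0].astype(int); ims=[cv2.resize(p["image"][g[1]-65:g[1]+65,g[0]-80:g[0]+80,::-1],(400,325),interpolation=cv2.INTER_CUBIC)]
p=read_camera("side"); g=proj(p,[[600,-17,20]])[0].astype(int); ims+=[cv2.resize(p["image"][g[1]-65:g[1]+65,g[0]-80:g[0]+80,::-1],(400,325),interpolation=cv2.INTER_CUBIC)]
cv2.imwrite(f"pics/{sys.argv[1]}.png",np.hstack(ims)); print(env.state()["eef_pos"])
E
python3 d.py b1
```

```text
Traceback (most recent call last):
  File "d.py", line 6, in <module>
    h=ell(p,(H>3)&(H<22)&(S>150)&(V>90),(624,-14),31,20)
  File "m.py", line 10, in ell
    pts=np.vstack([c for c in cs if len(c)>5]); h=cv2.convexHull(pts); M=cv2.moments(h)
ValueError: need at least one array to concatenate
```

```bash
sed -i '/^h=ell/d; s/,h)$/)/; s/,h\[0\])/)/' d.py; python3 d.py b1
```

```text
[611.58543949  80.04438131] [ 639.03388811 -109.20563319] (array([615.32943163, -13.08931302]), 12, 251.5) [623.93667552 -14.99118448]
along,perp 2.908394771151892 -9.662830241468514
along,perp -0.20923376172020255 -1.417701077130286
[501.03407464 325.59808271 337.75703219]
```

View pics/b1.png

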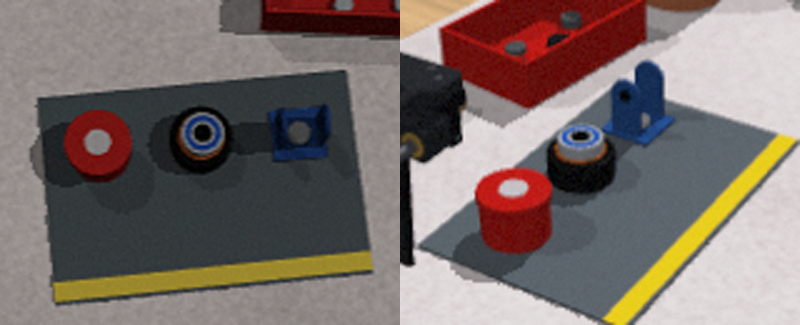

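The bearing sits centred and flat on the wheel (top crop ~(203,133), within 1 mm). Now the sleeve.

Call:
{"name": "move_arm", "arguments": {
  "commands": [
    [[0, -0.02, -1], 0.03, 1],
    [[0, 0, -1], 0, 1],
    [[0, 0, -1], 0, 1],
    [[0, 0, -1], 0, 1],
    [[0, 0, -0.5], 0, 1],
    [[0, 0, -0.2], 0, 1],
    [[0, 0, 0], 0, 1],
    [[0, 0, 0], 0, -1],
    [[0, 0, 0], 0, -1],
    [[0, 0, 0], 0, -1],
    [[0, 0, 0], 0, -1],
    [[0, 0, 0], 0, -1],
    [[0, 0, 0], 0, -1],
    [[0, 0, 0], 0, -1],
    [[0, 0, 0], 0, -1],
    [[0, 0, 0], 0, -1],
    [[0, 0, 0], 0, -1],
    [[0, 0, 0], 0, -1],
    [[0, 0, 0], 0, -1],
    [[0, 0, 0], 0, -1]
  ]
}}

```text
t: 23.78
eef_pos: [501.5, 324.3, 196.2]
tcp_rot: [3.142, 0.0, 0.134]
ft_force: [-0.7, -0.4, 0.8]
opening: 0.221
grip_force: 30.0
```

Call:
{"name": "move_arm", "arguments": {
  "commands": [
    [[0, 0, 0], 0, -1],
    [[0, 0, 0], 0, -1],
    [[0, 0, 0], 0, -1],
    [[0, 0, 0], 0, -1]
  ]
}}

```text
t: 24.12
eef_pos: [501.5, 324.3, 196.2]
tcp_rot: [3.141, 0.0, 0.134]
ft_force: [0.5, -0.2, -1.0]
opening: 0.22
grip_force: 30.0
```

Call:
{"name": "move_arm", "arguments": {
  "commands": [
    [[0, 0, 0.5], 0, -1],
    [[0, 0, 1], 0, -1],
    [[0, 0, 1], 0, -1],
    [[0, 0, 1], 0, -1]
  ]
}}

```text
t: 24.45
eef_pos: [501.4, 324.2, 302.2]
tcp_rot: [3.141, 0.001, 0.134]
ft_force: [-0.0, 0.9, -0.5]
opening: 0.225
grip_force: 30.0
```

Call:
{"name": "move_arm", "arguments": {
  "commands": [
    [[0.1155, -0.924, 0], 0, -1],
    [[0.1155, -0.924, 0], 0, -1],
    [[0.1155, -0.924, 0], 0, -1],
    [[0.1155, -0.924, 0], 0, -1],
    [[0.1155, -0.924, 0], 0, -1],
    [[0.1155, -0.924, 0], 0, -1],
    [[0.1155, -0.924, 0], 0, -1],
    [[0.1155, -0.924, 0], 0, -1],
    [[0.1155, -0.924, 0], 0, -1],
    [[0.1155, -0.924, 0], 0, -1],
    [[0.1155, -0.924, 0], 0, -1],
    [[0.1155, -0.924, 0], 0, -1],
    [[0.1155, -0.924, 0], 0, -1],
    [[0.1155, -0.924, 0], 0, -1],
    [[0.1155, -0.924, 0], 0, -1],
    [[0.1155, -0.924, 0], 0, -1],
    [[0, 0, 0], 0, -1],
    [[0, 0, 0], 0, -1],
    [[0, 0, 0], 0, -1]
  ]
}}

```text
t: 26.03
eef_pos: [556.7, -118.9, 301.1]
tcp_rot: [-3.141, 0.001, 0.133]
ft_force: [0.0, 0.3, -0.3]
opening: 0.219
grip_force: 30.0
```

Call:
{"name": "move_arm", "arguments": {
  "commands": [
    [[0, 0, -1], 0, -1],
    [[0, 0, -1], 0, -1],
    [[0, 0, -0.9], 0, -1],
    [[0, 0, -0.3], 0, -1],
    [[0, 0, -0.06], 0, -1],
    [[0, 0, -0.06], 0, -1],
    [[0, 0, 0], 0, -1],
    [[0, 0, 0], 0, -1]
  ]
}}

```text
t: 26.7
eef_pos: [557.3, -119.1, 203.0]
tcp_rot: [3.141, -0.002, 0.134]
ft_force: [-0.1, 0.2, 0.2]
opening: 0.223
grip_force: 30.0
```

Call:
{"name": "move_arm", "arguments": {
  "commands": [
    [[0, 0, -0.08], 0, -1],
    [[0, 0, -0.04], 0, -1],
    [[0, 0, 0], 0, -1],
    [[0, 0, 0], 0, -1]
  ]
}}

```text
t: 27.03
eef_pos: [557.1, -119.3, 199.2]
tcp_rot: [3.141, -0.002, 0.134]
ft_force: [-1.0, 1.0, 8.0]
opening: 0.222
grip_force: 30.0
```

Call:
{"name": "move_arm", "arguments": {
  "commands": [
    [[0, 0, 0], 0, -0.3],
    [[0, 0, 0], 0, 0.3],
    [[0, 0, 0], 0, 1],
    [[0, 0, 0], 0, 1],
    [[0, 0, 0], 0, 1],
    [[0, 0, 0.3], 0, 1],
    [[0, 0, 1], 0, 1],
    [[0, 0, 1], 0, 1],
    [[0, 0, 1], 0, 1],
    [[0, 0, 1], 0, 1]
  ]
}}

```text
t: 27.87
eef_pos: [556.7, -119.1, 329.0]
tcp_rot: [3.142, 0.0, 0.134]
ft_force: [1.2, 0.4, 0.2]
opening: 0.864
grip_force: 0.0
```

```bash
cat > e.py <<'E'
from c import *
from scipy.ndimage import gaussian_filter
p=read_camera("top"); t,f,cen=mid(p); u=(t-f)/np.linalg.norm(t-f)
best=[]
def hexmask(p,x,y,a,k=4):
    ang=a+np.pi/6+np.arange(6)*np.pi/3; r=15/np.cos(np.pi/6)
    h=cv2.convexHull(proj(p,np.vstack([np.c_[x+r*np.cos(ang),y+r*np.sin(ang),0*ang+z] for z in (0,18)])).astype(np.float32))
    return h
for n in ["top","side"]:
    p=p if n=="top" else read_camera(n)
    d=[k for k in cut_out("nut_mid",p) if abs(back(p,k["at"],9)[0][1]-312)<30]
    if not d: print(n,"none"); continue
    reg=d[0]["region"].astype(np.float32); ys,xs=np.nonzero(reg); x0,y0=xs.min()-4,ys.min()-4
    K=8; R=cv2.resize(reg[y0:y0+36,x0:x0+36],None,fx=K,fy=K,interpolation=cv2.INTER_LINEAR)
    def cost(q):
        m=np.zeros(R.shape,np.uint8); cv2.fillConvexPoly(m,np.int32(np.round((hexmask(p,*q)[:,0]-[x0,y0]+.5)*K)),1)
        return np.abs(m-R).sum()/K**2
    from scipy.optimize import minimize
    for a in np.radians(np.arange(0,60,5)):
        r=minimize(cost,[616,312,a],method="Nelder-Mead",options=dict(initial_simplex=[[614,310,a-.02],[619,312,a],[616,315,a],[616,312,a+.02]])); best.append((r.fun,n,np.round(r.x[:2],1),round(np.degrees(r.x[2]),1)))
best.sort(key=lambda b:(b[1],b[0]))
for n in ["top","side"]: print(*[b for b in best if b[1]==n][:5],sep="\n")
E
python3 e.py
```

```text
side none
(np.float64(20.5716552734375), 'top', array([618.3, 311.6]), np.float64(35.1))
(np.float64(20.7806396484375), 'top', array([618.3, 311.7]), np.float64(40.5))
(np.float64(20.927490234375), 'top', array([618.3, 311.5]), np.float64(30.6))
(np.float64(21.378662109375), 'top', array([618.3, 311.6]), np.float64(25.6))
(np.float64(21.433837890625), 'top', array([618.2, 311.5]), np.float64(45.0))
```

Call:
{"name": "move_arm", "arguments": {
  "commands": [
    [[0.1255, 0.898, 0], 0, 1],
    [[0.1255, 0.898, 0], 0, 1],
    [[0.1255, 0.898, 0], 0, 1],
    [[0.1255, 0.898, 0], 0, 1],
    [[0.1255, 0.898, 0], 0, 1],
    [[0.1255, 0.898, 0], 0, 1],
    [[0.1255, 0.898, 0], 0, 1],
    [[0.1255, 0.898, 0], 0, 1],
    [[0.1255, 0.898, 0], 0, 1],
    [[0.1255, 0.898, 0], 0, 1],
    [[0.1255, 0.898, 0], 0, 1],
    [[0.1255, 0.898, 0], 0, 1],
    [[0.1255, 0.898, 0], 0, 1],
    [[0.1255, 0.898, 0], 0, 1],
    [[0.1255, 0.898, 0], 0, 1],
    [[0.1255, 0.898, 0], 0, 1],
    [[0, 0, 0], 0, 1],
    [[0, 0, 0], 0, 1]
  ]
}}

```text
t: 29.57
eef_pos: [616.8, 312.9, 325.2]
tcp_rot: [3.141, 0.003, 0.136]
ft_force: [-0.2, -0.3, -0.4]
opening: 0.997
grip_force: 0.0
```

```bash
cat > g.py <<'E'
from c import *
import sys
p=read_camera("top"); t,f,cen=mid(p); H,S,V=hsv(p); u=(t-f)/np.linalg.norm(t-f); n=np.array([u[1],-u[0]])
print("tin",t,"fork",f,np.linalg.norm(t-f))
s=cyl(p,(H>10)&(H<30)&(S>90)&(np.indices(H.shape)[0]<222),(557,-119),3,43,11); h=cen([557.5,-119,43],V<50,3.5)
for x in (s[0],h): print("sleeve",x,"rel fork (matx,maty)",(x-f)@n,(x-f)@u,"rel tin-190",(x-t)@n,(x-t)@u+190)
print(s[1:])
nn=[k for k in cut_out("nut_mid",p) if abs(back(p,k["at"],9)[0][1]-70)<30]
if nn:
    x=cyl(p,nn[0]["region"],(531,69),3,21,16.5); h=cen([531.5,69,21],V<55,4)
    for a in (x[0],h): print("nut",nn[0]["confidence"],a,"rel tin",(a-t)@n,(a-t)@u)
g=proj(p,[[600,-17,20]])[0].astype(int); ims=[cv2.resize(p["image"][g[1]-65:g[1]+65,g[0]-80:g[0]+80,::-1],(400,325),interpolation=cv2.INTER_CUBIC)]
p=read_camera("side"); g=proj(p,[[600,-17,20]])[0].astype(int); ims+=[cv2.resize(p["image"][g[1]-65:g[1]+65,g[0]-80:g[0]+80,::-1],(400,325),interpolation=cv2.INTER_CUBIC)]
cv2.imwrite(f"pics/{sys.argv[1]}.png",np.hstack(ims)); print(env.state()["eef_pos"])
E
python3 g.py s1
```

```text
tin [611.29842666  80.04266372] fork [ 638.39857728 -109.64795893] 191.61667590304305
sleeve [ 558.80513898 -119.59844059] rel fork (matx,maty) -80.20068373459917 1.4063551783719788 rel tin-190 -80.20068373459915 -0.21032072467110652
sleeve [ 558.1619707  -119.45519361] rel fork (matx,maty) -80.81712786962187 1.6391249305618276 rel tin-190 -80.81712786962187 0.022449027518746334
(np.uint64(104), 105.29262414574623)
[617.17389317 310.9101547  326.31052074]
```

View pics/s1.png

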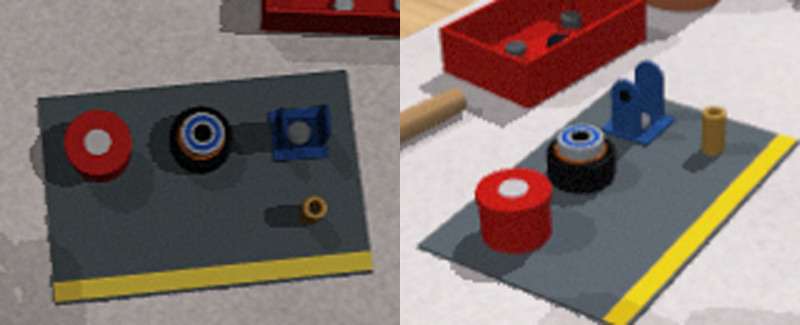

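Sleeve stands upright at (314,208) in the top crop, 80 mm in front of the fork. Now the nut.

Call:
{"name": "move_arm", "arguments": {
  "commands": [
    [[0, 0.03, -1], 0, 1],
    [[0, 0, -1], 0, 1],
    [[0, 0, -1], 0, 1],
    [[0, 0, -1], 0, 1],
    [[0, 0, -0.3], 0, 1],
    [[0, 0, -0.1], 0, 1],
    [[0, 0, 0], 0, -1],
    [[0, 0, 0], 0, -1],
    [[0, 0, 0], 0, -1],
    [[0, 0, 0], 0, -1],
    [[0, 0, 0], 0, -1],
    [[0, 0, 0], 0, -1],
    [[0, 0, 0], 0, -1],
    [[0, 0, 0], 0, -1],
    [[0, 0, 0], 0, -1],
    [[0, 0, 0], 0, -1],
    [[0, 0, 0], 0, -1],
    [[0, 0, 0], 0, -1],
    [[0, 0, 0], 0, -1],
    [[0, 0, 0], 0, -1]
  ]
}}

```text
t: 31.38
eef_pos: [617.2, 312.7, 195.0]
tcp_rot: [3.141, 0.0, 0.134]
ft_force: [-0.1, -0.7, -0.5]
opening: 0.313
grip_force: 30.0
```

Call:
{"name": "move_arm", "arguments": {
  "commands": [
    [[0, 0, 0], 0, -1],
    [[0, 0, 0], 0, -1],
    [[0, 0, 0], 0, -1],
    [[0, 0, 0], 0, -1]
  ]
}}

```text
t: 31.72
eef_pos: [617.2, 312.7, 195.0]
tcp_rot: [3.142, -0.0, 0.134]
ft_force: [0.6, -0.1, 0.2]
opening: 0.318
grip_force: 30.0
```

Call:
{"name": "move_arm", "arguments": {
  "commands": [
    [[0, 0, 0.5], 0, -1],
    [[0, 0, 1], 0, -1],
    [[0, 0, 1], 0, -1],
    [[0, 0, 1], 0, -1],
    [[-0.238, -0.677, 0], 0, -1],
    [[-0.238, -0.677, 0], 0, -1],
    [[-0.238, -0.677, 0], 0, -1],
    [[-0.238, -0.677, 0], 0, -1],
    [[-0.238, -0.677, 0], 0, -1],
    [[-0.238, -0.677, 0], 0, -1],
    [[-0.238, -0.677, 0], 0, -1],
    [[-0.238, -0.677, 0], 0, -1],
    [[-0.238, -0.677, 0], 0, -1],
    [[-0.238, -0.677, 0], 0, -1],
    [[-0.238, -0.677, 0], 0, -1],
    [[-0.238, -0.677, 0], 0, -1],
    [[0, 0, 0], 0, -1],
    [[0, 0, 0], 0, -1]
  ]
}}

```text
t: 33.22
eef_pos: [531.5, 68.4, 300.3]
tcp_rot: [3.142, -0.0, 0.132]
ft_force: [-0.2, 0.4, -0.4]
opening: 0.316
grip_force: 30.0
```

Call:
{"name": "move_arm", "arguments": {
  "commands": [
    [[0, 0, -1], 0, -1],
    [[0, 0, -1], 0, -1],
    [[0, 0, -0.9], 0, -1],
    [[0, 0, -0.2], 0, -1],
    [[0, 0, -0.1], 0, -1],
    [[0, 0, -0.06], 0, -1],
    [[0, 0, 0], 0, -1],
    [[0, 0, 0], 0, -1]
  ]
}}

```text
t: 33.88
eef_pos: [531.8, 69.2, 203.5]
tcp_rot: [3.141, -0.002, 0.134]
ft_force: [-0.1, -0.3, -0.1]
opening: 0.314
grip_force: 30.0
```

Down 5.5 mm to touch, release, retreat up and aside.

Call:
{"name": "move_arm", "arguments": {
  "commands": [
    [[0, 0, -0.1], 0, -1],
    [[0, 0, -0.05], 0, -1],
    [[0, 0, -0.03], 0, -1],
    [[0, 0, 0], 0, -1],
    [[0, 0, 0], 0, -1]
  ]
}}

```text
t: 34.3
eef_pos: [531.6, 69.0, 197.9]
tcp_rot: [3.141, -0.001, 0.134]
ft_force: [-3.0, 0.1, 11.6]
opening: 0.318
grip_force: 30.0
```

Call:
{"name": "move_arm", "arguments": {
  "commands": [
    [[0, 0, 0], 0, -0.2],
    [[0, 0, 0], 0, 0.3],
    [[0, 0, 0], 0, 1],
    [[0, 0, 0], 0, 1],
    [[0, 0, 0], 0, 1],
    [[0, 0, 0.3], 0, 1],
    [[0, 0, 1], 0, 1],
    [[0, 0, 1], 0, 1],
    [[0, 0, 1], 0, 1],
    [[0, 0, 1], 0, 1],
    [[-0.1, 1, 0], 0, 1],
    [[-0.1, 1, 0], 0, 1],
    [[-0.1, 1, 0], 0, 1],
    [[-0.1, 1, 0], 0, 1],
    [[-0.1, 1, 0], 0, 1],
    [[-0.1, 1, 0], 0, 1],
    [[-0.1, 1, 0], 0, 1],
    [[-0.1, 1, 0], 0, 1],
    [[0, 0, 0], 0, 1],
    [[0, 0, 0], 0, 1]
  ]
}}

```text
t: 35.97
eef_pos: [506.9, 310.2, 326.2]
tcp_rot: [3.141, -0.0, 0.136]
ft_force: [-0.7, -0.0, 0.8]
opening: 0.998
grip_force: 0.0
```

```bash
python3 g.py n1
```

```text
tin [611.40715281  80.1158169 ] fork [ 639.62441174 -109.67229982] 191.87428945178453
sleeve [ 558.80513898 -119.59844059] rel fork (matx,maty) -81.40030695030502 2.0671596249129176 rel tin-190 -81.40030695030502 0.19287017312839794
sleeve [ 558.1619707  -119.45519361] rel fork (matx,maty) -82.01541624440061 2.303434222480332 rel tin-190 -82.01541624440061 0.4291447706958138
(np.uint64(104), 105.29262414574623)
nut 0.44 [531.99454382  67.52547945] rel tin -80.40073717279255 -0.7749359427508651
nut 0.44 [532.31601296  69.41221255] rel tin -79.80529805675846 1.0440078256571672
[507.57699288 308.20032633 326.11954909]
```

View pics/n1.png

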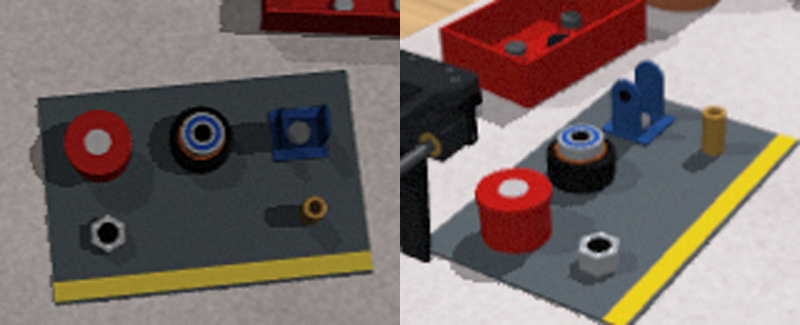

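The top crop shows everything in place: nut (107,233), sleeve (314,208), and wheel with bearing (203,135). All are within about 1–2 mm.

```bash
python3 -c "
from cell import env
print(env.job_done())"
```

```text
the job is handed in; nothing more can be done
None
```

The job is handed in after about 36 s of robot time: the wheel lies midway between fork and tin with the blue-sealed bearing centred on it, and the sleeve stands and the nut lies 8 cm in front of the fork and the tin, all within about 2 mm in the last pictures; the judge's verdict was not shown.

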